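# Raise the telescopic sign mast on the market stall and hold it up

### The arm

A 6-joint arm with a two-finger parallel gripper is mounted at the origin on the work surface. World frame = base frame: x ahead of the robot, y to its left, z up, the work surface at z = 0. Lengths are in mm, angles in rad, forces in N, time in s.
With the tool pointing down it reaches from about 200 to 875 mm from the base axis. Payload 3.4 kg.
Tool frame: the origin (TCP) lies at the very end of the fingers, on their centre line; the grasp point (between the pads) lies 19 mm behind it (robot.tcp_to_grasp is the distance from the TCP to the grasp point, in mm); z points along the fingers, y is the line along which they close (so a half turn about z gives the same grasp; the last joint's range is limited). The gripper opens to 94 mm and grips with 3 to 60 N. Pads are 16 mm wide; open, the fingers measure 119 mm over their backs; the gripper's body (75 mm by 177 mm) begins 78 mm behind the grasp point.
Start: joints at [-0.121, 0.276, 1.505, -0, 1.361, -0.121], TCP at [575.035, -0.01, 205.493] pointing down, gripper open.
Joint ranges: [-2.89, 2.89], [-0.75, 2.08], [0.22, 2.7], [-1.18, 4.32], [0.11, 2.71], [-2.7, 2.7]. Speed limits (rad/s): [2.57, 2.57, 3.14, 3.14, 3.14, 3.14].

### API

Orientations are given as [roll, pitch, yaw] about the fixed x, y, z axes, in that order (R = Rz(yaw) Ry(pitch) Rx(roll)).
In Python, from workcell import monitor, grab_frame, camera_params, robot gives the robot as it stands. The module is installed in compiled form; this text tells all that it offers.
- The arm moves only by the tool apply_moves, never from a script. Its argument "rows" is a list of rows, each an object of numbers: "x", "y", "z": the shift along the world's x, y, z in m; "rx", "ry", "rz": the turn, a rotation vector about the world's x, y, z in rad. In form: [{"x": .., "y": .., "z": .., "rx": .., "ry": .., "rz": ..}, ...]. A call has 1 to 8 rows; each row shifts and turns the commanded pose from where the row before left it; what a row does not reach is not made up. A row lasts 1/8 s, in which the tool goes at most 62.5 mm and 10.7 degrees, less where a joint would pass 70% of its speed; a pose out of reach is approached as far as the arm can. A call is refused whole if a number of a shift passes 0.0625 or a number of a turn 0.188, either way. A call with a gripper value outside its range is refused whole. "grip" is the finger opening in m, from 0 to 0.094, set as the call begins (left out, the last holds). The fingers move at their own pace and stop on an object; "grip_force" is the grip in N (left out, the last holds). Time passes only in rows, so rows that do not move let the fingers close. It gives the time, the measured TCP pose, the force, the opening and the grip force at its end, in the units of the state.
- monitor.get_obs(): the state, without advancing time (a new reading comes with each control period).
- grab_frame(name): name is "scene" or "side" or "wrist"; returns the picture (420x560x3 uint8, red, green, blue); there is no depth.
- camera_params(name): a dict with "fx", "fy", "cx", "cy" (pixels), "extrinsics" (4x4, takes a point from world to camera coordinates). Camera axes: x right, y down, z forward; pixel columns grow to the right and rows downward; lengths in mm; the calibration is good to about 2 mm. A picture is of the moment at which its call begins: read the wrist's pose just before it. camera_params takes no time and is no camera call; for the wrist camera it gives the pose at the moment of the call.
- robot.sign_off(): hands the job in; it is judged then, once.
The state is a dict: "t": time; "joint_pos": joint angles; "dq": joint speeds; "effort": joint torques, N m; "tcp_pos": TCP position; "ee_rot": TCP orientation; "ft_force": force on the tool from outside, world axes, zero at the start; "wrist_torque": the same for the moment, N m; "gripper_width": opening from 0.0 (shut) to 1.0 (fully open); "gripper_force": force on a finger pad.
Only numpy, scipy, OpenCV 4.12 (cv2) and the standard library are available. Lean on these libraries where they do the work, as an engineer would, in place of code of your own. Each camera call takes 0.05 s, during which the arm holds its last target. There are 200 camera calls.

### The job

Press the release button of the telescopic sign mast all the way down, then take the sign bar on top of the mast and pull it straight up, past the first stop to the second stop, so that both sections are fully out. Finish while holding the bar still up there (let go and it slides back down), because I want to hang the price board on it. Leave the jars and the tester pot where they stand.

Things in the scene. Friction and masses are not known exactly. Their poses are not given: they have to be found in the camera images.
- mast: telescopic sign mast, fixed to the table: dark foot plate 140 x 200 x 12 mm, column 32 mm thick, grey housing 44 (x) x 144 (y) x 30 mm (z) with its top 125 mm above the table. Origin on the table, on the column's vertical axis; z up. The housing runs from y = -32 to +112 mm, the button is at y = +85 mm. Turned up to 0.8 rad about the vertical
- button_top (a point): middle of the top face of the release button, a black round button 26 mm across on top of the housing, 85 mm to the side (+y of the mast) of the mast's axis. Unpressed its top is 12 mm above the housing, 137 mm above the table
- release_button (a joint): travel of the release button in m: 0 = up (locked), 0.008 = fully down, pressed straight down. It resists with about 3 to 4 N and has a hard stop at the end; it stays down where it is left. From about 0.006 on, the mast is unlocked; before that a latch pin under the bar keeps the bar down
- sign_bar: horizontal aluminium bar on top of the mast, 16 mm wide (its x), 90 mm long (its y), 26 mm high, black end caps; origin at its centre, axes parallel to the mast's. Centre on the mast's axis, 168 mm above the table when down, 308 mm when fully out. Can be gripped from above across its 16 mm; 30 mm free beneath it, but for the rod and a 6 mm latch pin at y = +28 mm
- mast_rod (a joint): how far the inner section (rod 15 mm thick, carrying the bar) is drawn out of the middle section, in m: 0 = in, 0.070 = fully out (the first stop). It comes out first, against about 3 to 6 N, and springs back in when let go
- mast_tube (a joint): how far the middle section (tube 24 mm thick) is drawn out of the column, in m: 0 = in, 0.070 = fully out (the second stop, a hard one). It follows when the rod has reached the first stop; the pull then rises to about 8 to 12 N. It springs back in when let go
- jar_a: loose ointment jar, 52 mm across, 52 mm high, origin at the centre of its underside; bystander
- jar_b: loose jar like jar_a; bystander
- jar_c: loose jar like jar_a; bystander
- tester_pot: loose open white pot, 64 mm across, 42 mm high, origin at the centre of its underside; bystander
Things that resemble listed ones, but are neither listed nor needed, are in the scene too. What is shaped like the mast but orange or white is not meant.

How it is judged (in metres and radians):
On the way, in this order (a step that is already met when the one before it is completed fails the run):
1. the release button is pressed down while the mast is still in (value of joint release_button above 0.006 m and value of joint each of mast_rod, mast_tube below 0.01 m), for 0.1 s.
2. the bar is held by the fingers with both sections fully out (value of joint each of mast_rod, mast_tube above 0.066 m and contact force between the fingers and sign_bar above 2 N), for 0.3 s.
At the end, for the whole second after the job is handed in: The button is down (past 6 of 8 mm), both mast sections are out to within 4 mm of their stops (each over 66 of 70 mm, so the bar's centre is above 300 mm), the bar is still (under 20 mm/s) and the fingers hold it (contact over 2 N); jars and pot stand upright within 30 mm of where they were (all of step 2 and value of joint release_button above 0.006 m and height (world z) of sign_bar above 0.3 m and linear speed of sign_bar below 0.02 m/s and distance of each of jar_a, jar_b, jar_c, tester_pot from where it was at the start of the episode below 0.03 m and angle between each of jar_a, jar_b, jar_c, tester_pot's own z axis and vertical below 0.3 rad); the arm keeps its last pose, push and grip.
It fails at once if a jar or the tester pot was pushed away or knocked over (distance of any of jar_a, jar_b, jar_c, tester_pot from where it was at the start of the episode above 0.03 m or angle between any of jar_a, jar_b, jar_c, tester_pot's own z axis and vertical above 0.5 rad).
It also fails if it takes over 40 s, if anything falls off the work surface, if the arm or the gripper's body presses on something with over 40 N, if the wrist force passes 120 N, or if a joint passes its speed limit or range.

## Working session

There is one attempt and no reset: what is moved stays moved. The work goes in short steps, Python scripts to look and compute and a tool call to move; the robot and the scene stay as the last step left them, time stands still between calls to the robot, and variables do not carry over. Pictures are saved under pics/ and viewed, at most 10 in all, crops included, and the job is handed in when it is done.

Besides the shell and the picture viewer there is one more tool, called after "Emit:" as name(argument=value, ...) on one line, values as JSON. apply_moves: Moves the arm, as the interface text tells. Its arguments: {"type":"object","properties":{"rows":{"type":"array"},"grip":{"type":"number"},"grip_force":{"type":"number"}},"required":["rows"]}

```bash
mkdir -p pics; cat > h.py <<'E'
import numpy as np, cv2
from workcell import monitor, grab_frame, camera_params, robot
def snap(n,f):
    p=camera_params(n); im=grab_frame(n)
    cv2.imwrite('pics/'+f,im[:,:,::-1]); np.save('pics/'+f+'.npy',np.array(p['extrinsics'])); return im,p
def ray(p,u,v,z):
    E=np.array(p['extrinsics']);R=E[:3,:3];c=-R.T@E[:3,3]
    d=R.T@np.array([(u-p['cx'])/p['fx'],(v-p['cy'])/p['fy'],1]);return c+d*(z-c[2])/d[2]
def proj(p,X):
    E=np.array(p['extrinsics']);q=E[:3,:3]@np.array(X)+E[:3,3];return np.array([p['fx']*q[0]/q[2]+p['cx'],p['fy']*q[1]/q[2]+p['cy']])
E
python3 - <<'E'
from h import *
a,_=snap('scene','s1.png');b,_=snap('side','d1.png')
print(monitor.get_obs())
E
```

```text
{'t': 0.1, 'joint_pos': array([-1.21034357e-01,  2.76495590e-01,  1.50599802e+00, -8.41684627e-07,
        1.36071068e+00, -1.21025705e-01]), 'dq': array([ 4.51081783e-04, -3.00971685e-04, -3.22381407e-03, -9.51983941e-05,
        1.10784647e-04, -8.76245952e-04]), 'effort': array([ 2.09665013e-03, -4.05456018e+01, -2.37780511e+01,  7.03444169e-02,
        2.99401337e-02, -2.48708608e-05]), 'tcp_pos': array([5.74485487e+02, 3.71114152e-02, 2.04715267e+02]), 'ee_rot': array([-3.13999270e+00, -1.93757097e-04,  1.57078770e+00]), 'ft_force': array([ 0.27639565,  0.08253472, -0.87520586]), 'wrist_torque': array([ 0.02491209,  0.0105224 , -0.04353112]), 'gripper_force': 0.0, 'gripper_width': 0.9974827885549766}
```

View pics/s1.png

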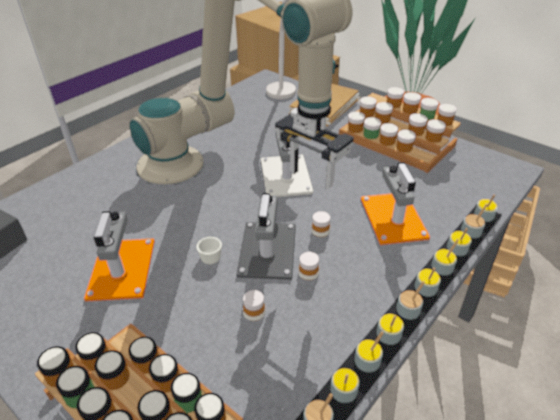

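View pics/d1.png

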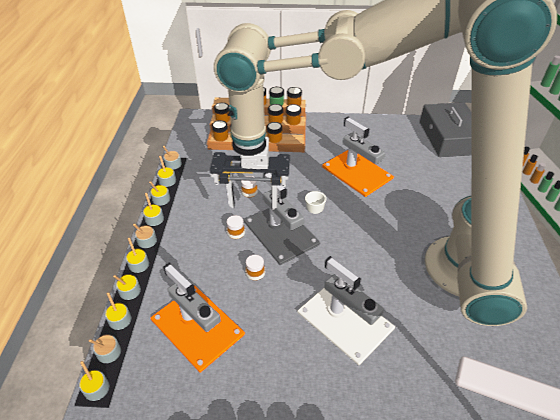

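The dark-plate mast stands at scene pixels (267,245) and side pixels (282,225). The three jars and the pot are around it, and the gripper partly covers it in the side view. I'll enlarge both views.

```bash
python3 - <<'E'
import cv2,numpy as np
a=cv2.imread('pics/s1.png')[180:330,190:340];b=cv2.imread('pics/d1.png')[150:300,210:360]
c=np.hstack([cv2.resize(i,(400,400),interpolation=cv2.INTER_CUBIC) for i in(a,b)])
cv2.imwrite('pics/c1.png',c)
E
```

```text
(no output)
```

View pics/c1.png

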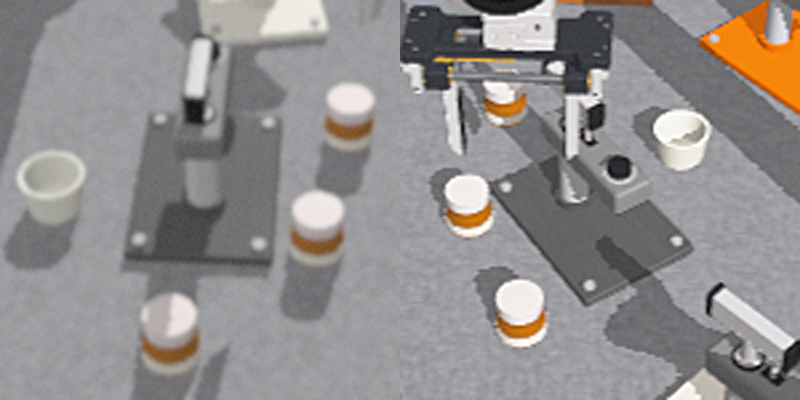

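```bash
python3 - <<'E'
from h import *
s=camera_params('scene');d=camera_params('side')
k=150/400
for n,p,o,pts in (('scene',s,(190,180),[(150,113,12),(281,117,12),(271,262,0),(125,262,0),(203,38,181),(192,75,181)]),('side',d,(210,150),[(95,185,12),(188,304,0),(292,247,6),(220,165,137),(240,202,125)])):
    for u,v,z in pts: print(n,(u,v,z),ray(p,u*k+o[0],v*k+o[1],z).round(0))
# jars/pot undersides centre
print('jars scene')
for u,v,z in [(350,100,52),(318,210,52),(168,318,52),(52,172,42)]: print(ray(s,u*k+190,v*k+180,z).round(0))
E
```

```text
scene (150, 113, 12) [402. -63.  12.]
scene (281, 117, 12) [512.  19.  12.]
scene (271, 262, 0) [ 624. -135.    0.]
scene (125, 262, 0) [ 519. -221.    0.]
scene (203, 38, 181) [508. -90. 181.]
scene (192, 75, 181) [ 535. -136.  181.]
side (95, 185, 12) [ 616. -137.   12.]
side (188, 304, 0) [503.  18.   0.]
side (292, 247, 6) [395. -61.   6.]
side (220, 165, 137) [475. -51. 137.]
side (240, 202, 125) [453. -13. 125.]
jars scene
[577.  48.  52.]
[647. -94.  52.]
[ 626. -275.   52.]
[ 413. -208.   42.]
```

Rough mast pose from the plate is (513,-100), yaw about 0.62. The button measured directly is near (475,-51), so there may be a small offset. I'll rise and turn above it for a wrist view, closing the fingers on the way.

Emit:
apply_moves(rows=[{"z":0.012,"rz":0.08},{"x":-0.01,"y":-0.01,"z":0.012,"rz":0.08},{"x":-0.015,"y":-0.01,"z":0.012,"rz":0.08},{"x":-0.015,"y":-0.01,"z":0.012,"rz":0.08},{"x":-0.015,"y":-0.01,"z":0.012,"rz":0.08},{"x":-0.015,"y":-0.01,"z":0.01,"rz":0.08},{"x":-0.015,"y":-0.01,"z":0.01,"rz":0.08},{"x":-0.015,"y":-0.01,"z":0.0,"rz":0.06}], grip=0.0, grip_force=60)

```text
$.rows[0]: bad value
```

```bash
python3 - <<'E'
from h import *
a,p=snap('wrist','w1.png');snap('side','d2.png');snap('scene','s2.png')
o=monitor.get_obs();print(o['tcp_pos'],o['ee_rot'],o['gripper_width'])
E
```

```text
[5.74787837e+02 4.02020863e-02 2.05090064e+02] [-3.14083644e+00 -1.10280368e-04  1.57080700e+00] 0.9978010023159133
```

View pics/w1.png

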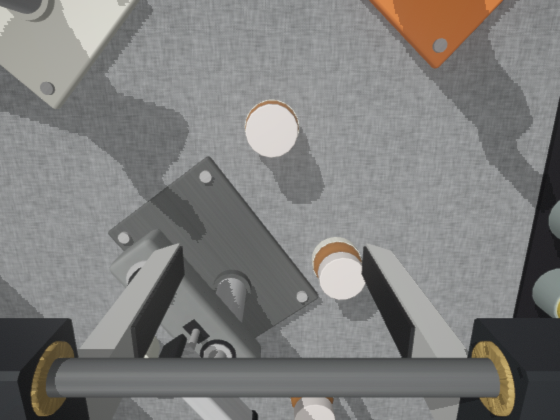

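The move was refused because every row needs all six keys. The wrist view shows the dark mast at lower left, partly hidden by the left finger, and the jars at (272,128), (340,272) and (313,410). I'll resend the move in full.

Emit:
apply_moves(rows=[{"x":0,"y":0,"z":0.012,"rx":0,"ry":0,"rz":0.08},{"x":-0.01,"y":-0.01,"z":0.012,"rx":0,"ry":0,"rz":0.08},{"x":-0.015,"y":-0.01,"z":0.012,"rx":0,"ry":0,"rz":0.08},{"x":-0.015,"y":-0.01,"z":0.012,"rx":0,"ry":0,"rz":0.08},{"x":-0.015,"y":-0.01,"z":0.012,"rx":0,"ry":0,"rz":0.08},{"x":-0.015,"y":-0.01,"z":0.01,"rx":0,"ry":0,"rz":0.08},{"x":-0.015,"y":-0.01,"z":0.01,"rx":0,"ry":0,"rz":0.08},{"x":-0.015,"y":-0.01,"z":0.0,"rx":0,"ry":0,"rz":0.06}], grip=0.0, grip_force=60)

```text
t: 1.25
tcp_pos: [474.9, -70.4, 286.3]
ee_rot: [3.141, 0.001, 2.193]
ft_force: [0.2, 0.8, 0.4]
gripper_width: 0.184
gripper_force: 0.0
```

```bash
python3 - <<'E'
from h import *
a,p=snap('wrist','w2.png');snap('side','d2.png');snap('scene','s2.png')
o=monitor.get_obs();print(o['t'],o['tcp_pos'],o['ee_rot'],o['gripper_width'],o['ft_force'])
E
```

```text
1.4 [474.75778547 -70.11027671 285.67890581] [3.14095443e+00 2.48689626e-04 2.18874408e+00] 0.05908759756819264 [-0.2097128   0.28972544  0.09949706]
```

View pics/w2.png

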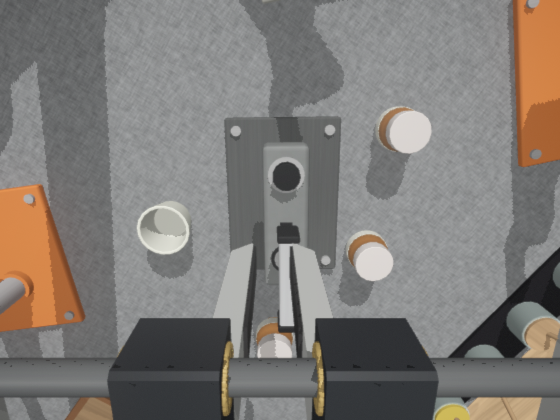

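The wrist view shows the mast nearly aligned with the picture. Button top is at (288,176), the bar runs from about (288,225) to (287,329), and the plate corners are at (225,118) and (340,118).

```bash
python3 - <<'E'
from h import *
p=camera_params('wrist')
b=ray(p,288,175.5,137);f=ray(p,288.5,224,181);n=ray(p,287,329,181);h=[ray(p,264,142,125),ray(p,308,142,125)];pl=[ray(p,225,118,12),ray(p,340,117,12)]
for v in (b,f,n,*h,*pl):print(v.round(1))
c=(f+n)/2;d=(b-c)[:2];print('len',np.linalg.norm(f-n),'ctr',c,'dist',np.linalg.norm(d),'yaw',np.arctan2(-d[0],d[1]),np.arctan2(-(f-n)[0],(f-n)[1]))
for e in (h,pl): v=e[1]-e[0];print(np.linalg.norm(v),np.arctan2(v[1],v[0]))
# edge fit check in pixels: bar edges
g=cv2.imread('pics/w2.png',0).astype(int)
print(g[175,266:312]);print(g[160:195,288])
s=camera_params('side');print(proj(s,b),'expected ~ (292.5,212)')
E
```

```text
[478.6 -52.5 137. ]
[495.4 -78.  181. ]
[ 552.6 -158.7  181. ]
[444.4 -41.9 125. ]
[477.  -18.7 125. ]
[396.7 -58.8  12. ]
[507.4  21.3  12. ]
len 98.91573294310427 ctr [ 523.99408907 -118.30758636  181.        ] dist 79.94409091695981 yaw 0.6045615569081666 0.616707179772615
39.98558380405303 0.6176482610111517
136.590424318088 0.6261577504531044
[138 148 176 179 178 175 144  75  55  54  53  53  53  54  54  54  54  53
  54  54  54  52  53  53  54  54  53  55  54  54  55  55  55  69 126 175
 179 178 165 138 126 118 105  97  99 101]
[179 154  78  53  59  55  55  55  55  55  55  55  54  53  54  53  54  54
  53  54  55  53  53  54  53  53  53  53  52  52  70 129 131 110 108]
[291.03619002 211.47669537] expected ~ (292.5,212)
```

Both views agree: button at (479,-52), mast yaw 0.617, and bar centre about (527,-121.5). The tool is already aligned. Moving down to just over the button.

Emit:
apply_moves(rows=[{"x":0.002,"y":0.009,"z":-0.01,"rx":0,"ry":0,"rz":0},{"x":0.002,"y":0.009,"z":-0.02,"rx":0,"ry":0,"rz":0},{"x":0,"y":0,"z":-0.025,"rx":0,"ry":0,"rz":0},{"x":0,"y":0,"z":-0.025,"rx":0,"ry":0,"rz":0},{"x":0,"y":0,"z":-0.025,"rx":0,"ry":0,"rz":0},{"x":0,"y":0,"z":-0.02,"rx":0,"ry":0,"rz":0},{"x":0,"y":0,"z":-0.01,"rx":0,"ry":0,"rz":0},{"x":0,"y":0,"z":0,"rx":0,"ry":0,"rz":0}])

```text
t: 2.4
tcp_pos: [478.8, -51.3, 149.6]
ee_rot: [-3.141, -0.002, 2.191]
ft_force: [-0.4, 0.2, -0.4]
gripper_width: 0.004
gripper_force: 0.0
```

```bash
python3 - <<'E'
from h import *
w,_=snap('wrist','w3.png');d,_=snap('side','d3.png')
o=monitor.get_obs();print(o['t'],o['tcp_pos'],o['ee_rot'],o['gripper_width'],o['ft_force'])
cv2.imwrite('pics/c3.png',np.hstack([cv2.resize(w,(400,300)),cv2.resize(d[150:270,220:380],(400,300),interpolation=2)])[:,:,::-1])
E
```

```text
2.5 [479.68825945 -51.85801052 150.88618886] [3.14082025e+00 6.65578120e-04 2.19098162e+00] 0.004220583680605227 [-0.0494227   0.38495893  1.27464655]
```

View pics/c3.png

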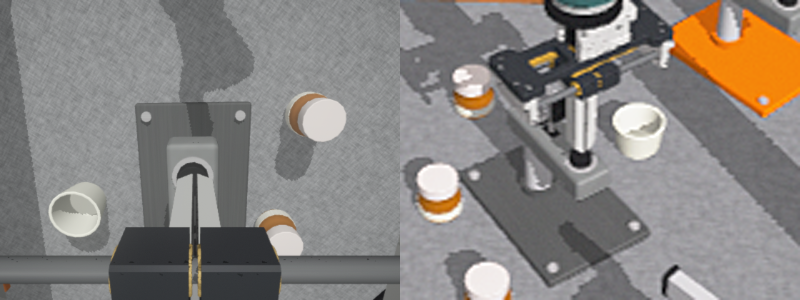

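The closed fingers are centred over the button in both views. Pressing now.

Emit:
apply_moves(rows=[{"x":0,"y":0,"z":-0.008,"rx":0,"ry":0,"rz":0},{"x":0,"y":0,"z":-0.005,"rx":0,"ry":0,"rz":0},{"x":0,"y":0,"z":-0.003,"rx":0,"ry":0,"rz":0},{"x":0,"y":0,"z":-0.003,"rx":0,"ry":0,"rz":0},{"x":0,"y":0,"z":-0.002,"rx":0,"ry":0,"rz":0},{"x":0,"y":0,"z":-0.001,"rx":0,"ry":0,"rz":0},{"x":0,"y":0,"z":0,"rx":0,"ry":0,"rz":0}])

```text
t: 3.38
tcp_pos: [479.1, -52.0, 129.2]
ee_rot: [3.141, 0.0, 2.191]
ft_force: [-1.4, 0.6, 6.9]
gripper_width: 0.006
gripper_force: 3.9
```

Emit:
apply_moves(rows=[{"x":0,"y":0,"z":-0.001,"rx":0,"ry":0,"rz":0},{"x":0,"y":0,"z":-0.001,"rx":0,"ry":0,"rz":0},{"x":0,"y":0,"z":0,"rx":0,"ry":0,"rz":0}])

```text
t: 3.75
tcp_pos: [479.2, -52.1, 129.1]
ee_rot: [3.141, 0.001, 2.191]
ft_force: [-5.0, 0.9, 20.1]
gripper_width: 0.005
gripper_force: 9.7
```

The force rose from 6.9 to 20 N with no further travel at z 129, so the button is on its stop. Raising, moving over the bar and opening.

Emit:
apply_moves(rows=[{"x":0,"y":0,"z":0.02,"rx":0,"ry":0,"rz":0},{"x":0,"y":0,"z":0.035,"rx":0,"ry":0,"rz":0},{"x":0,"y":0,"z":0.035,"rx":0,"ry":0,"rz":0},{"x":0.012,"y":-0.0175,"z":0.0,"rx":0,"ry":0,"rz":0},{"x":0.018,"y":-0.026,"z":0.0,"rx":0,"ry":0,"rz":0},{"x":0.018,"y":-0.026,"z":0.0,"rx":0,"ry":0,"rz":0},{"x":0,"y":0,"z":0,"rx":0,"ry":0,"rz":0},{"x":0,"y":0,"z":0,"rx":0,"ry":0,"rz":0}], grip=0.06)

```text
t: 4.75
tcp_pos: [526.2, -121.3, 214.9]
ee_rot: [-3.14, -0.003, 2.19]
ft_force: [0.5, -0.5, -0.7]
gripper_width: 0.64
gripper_force: 0.0
```

```bash
python3 - <<'E'
from h import *
w,_=snap('wrist','w4.png');d,_=snap('side','d4.png')
o=monitor.get_obs();print(o['t'],o['tcp_pos'],o['ee_rot'],o['gripper_width'],o['ft_force'])
cv2.imwrite('pics/c4.png',np.hstack([cv2.resize(w[120:,140:],(400,300)),cv2.resize(d[120:240,210:370],(400,300),interpolation=2)])[:,:,::-1])
E
```

```text
4.85 [ 526.24123008 -120.86178808  215.7788802 ] [-3.14091585e+00 -1.57150816e-03  2.19113812e+00] 0.6360536707421147 [0.20083154 0.97428196 0.34030158]
```

View pics/c4.png

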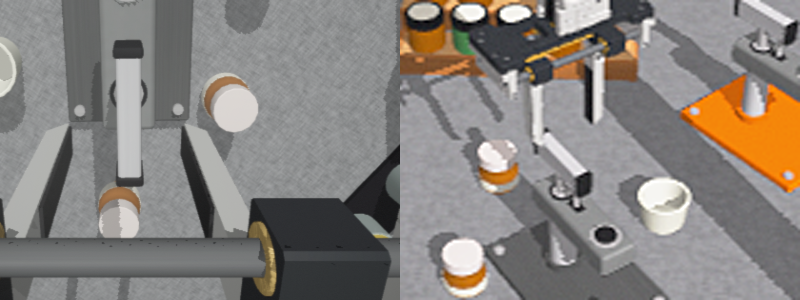

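The bar is between the open fingers at about (274,162) to (275.5,303) in the full wrist frame, and the button shows sunken in the side view. I'll compute the centre from this closer view.

```bash
python3 - <<'E'
from h import *
p=camera_params('wrist');E=np.array(p['extrinsics']);print('cam',-E[:3,:3].T@E[:3,3])
u=np.array([-np.sin(.617),np.cos(.617)])
for q in ((273.5,162),(275,178),(275.5,305)): 
    X=ray(p,*q,181);print(q,X.round(1),'along',(X[:2]-[527,-121.5])@u,'across',(X[:2]-[527,-121.5])@[u[1],-u[0]])
E
```

```text
cam [476.97582501 -52.95026287 395.87484664]
(273.5, 162) [499.8 -84.2 181. ] along 46.13805074478317 across -0.6034384044766198
(275, 178) [506.1 -91.4 181. ] along 36.61983070983889 across 0.3181699585453955
(275.5, 305) [ 555.9 -160.4  181. ] along -48.43173725057112 across 1.0787988736219263
```

The centre is confirmed within about 1 mm. Descending 65 mm.

Emit:
apply_moves(rows=[{"x":0.001,"y":-0.001,"z":-0.015,"rx":0,"ry":0,"rz":0},{"x":0,"y":0,"z":-0.015,"rx":0,"ry":0,"rz":0},{"x":0,"y":0,"z":-0.015,"rx":0,"ry":0,"rz":0},{"x":0,"y":0,"z":-0.012,"rx":0,"ry":0,"rz":0},{"x":0,"y":0,"z":-0.008,"rx":0,"ry":0,"rz":0},{"x":0,"y":0,"z":0,"rx":0,"ry":0,"rz":0}])

```text
t: 5.6
tcp_pos: [527.7, -122.4, 150.8]
ee_rot: [-3.141, -0.001, 2.191]
ft_force: [0.6, -0.1, -0.3]
gripper_width: 0.638
gripper_force: 0.0
```

Emit:
apply_moves(rows=[{"x":0,"y":0,"z":0,"rx":0,"ry":0,"rz":0},{"x":0,"y":0,"z":0,"rx":0,"ry":0,"rz":0},{"x":0,"y":0,"z":0,"rx":0,"ry":0,"rz":0},{"x":0,"y":0,"z":0,"rx":0,"ry":0,"rz":0},{"x":0,"y":0,"z":0,"rx":0,"ry":0,"rz":0},{"x":0,"y":0,"z":0,"rx":0,"ry":0,"rz":0}], grip=0.0, grip_force=60)

```text
t: 6.35
tcp_pos: [528.6, -122.2, 151.6]
ee_rot: [3.14, 0.0, 2.191]
ft_force: [2.0, 1.5, 0.1]
gripper_width: 0.167
gripper_force: 60.0
```

The bar is gripped: opening 15.7 mm, 60 N. Pulling up.

Emit:
apply_moves(rows=[{"x":0,"y":0,"z":0.004,"rx":0,"ry":0,"rz":0},{"x":0,"y":0,"z":0.008,"rx":0,"ry":0,"rz":0},{"x":0,"y":0,"z":0.01,"rx":0,"ry":0,"rz":0},{"x":0,"y":0,"z":0.01,"rx":0,"ry":0,"rz":0},{"x":0,"y":0,"z":0.01,"rx":0,"ry":0,"rz":0},{"x":0,"y":0,"z":0.01,"rx":0,"ry":0,"rz":0},{"x":0,"y":0,"z":0.008,"rx":0,"ry":0,"rz":0}])

```text
t: 7.22
tcp_pos: [528.3, -122.3, 212.3]
ee_rot: [3.141, 0.0, 2.191]
ft_force: [4.8, 1.9, -3.8]
gripper_width: 0.164
gripper_force: 60.0
```

Emit:
apply_moves(rows=[{"x":0,"y":0,"z":0.006,"rx":0,"ry":0,"rz":0},{"x":0,"y":0,"z":0.006,"rx":0,"ry":0,"rz":0},{"x":0,"y":0,"z":0.01,"rx":0,"ry":0,"rz":0},{"x":0,"y":0,"z":0.01,"rx":0,"ry":0,"rz":0},{"x":0,"y":0,"z":0.01,"rx":0,"ry":0,"rz":0},{"x":0,"y":0,"z":0.01,"rx":0,"ry":0,"rz":0},{"x":0,"y":0,"z":0.008,"rx":0,"ry":0,"rz":0},{"x":0,"y":0,"z":0.006,"rx":0,"ry":0,"rz":0}])

```text
t: 8.22
tcp_pos: [528.2, -122.3, 276.6]
ee_rot: [3.141, -0.001, 2.191]
ft_force: [6.1, 2.3, -9.1]
gripper_width: 0.164
gripper_force: 60.0
```

Emit:
apply_moves(rows=[{"x":0,"y":0,"z":0.004,"rx":0,"ry":0,"rz":0},{"x":0,"y":0,"z":0.004,"rx":0,"ry":0,"rz":0},{"x":0,"y":0,"z":0.004,"rx":0,"ry":0,"rz":0},{"x":0,"y":0,"z":0.002,"rx":0,"ry":0,"rz":0},{"x":0,"y":0,"z":0.001,"rx":0,"ry":0,"rz":0},{"x":0,"y":0,"z":0,"rx":0,"ry":0,"rz":0}])

```text
t: 8.98
tcp_pos: [528.2, -122.3, 291.3]
ee_rot: [3.142, -0.001, 2.191]
ft_force: [5.0, 1.9, -8.9]
gripper_width: 0.164
gripper_force: 60.0
```

Emit:
apply_moves(rows=[{"x":0,"y":0,"z":0.001,"rx":0,"ry":0,"rz":0},{"x":0,"y":0,"z":0.001,"rx":0,"ry":0,"rz":0},{"x":0,"y":0,"z":0,"rx":0,"ry":0,"rz":0},{"x":0,"y":0,"z":0,"rx":0,"ry":0,"rz":0}])

```text
t: 9.48
tcp_pos: [528.1, -122.2, 291.8]
ee_rot: [-3.141, -0.003, 2.191]
ft_force: [6.6, 1.5, -15.4]
gripper_width: 0.165
gripper_force: 60.0
```

The pull rose to 15 N with almost no travel, so this is the second stop. Checking by picture.

```bash
python3 - <<'E'
from h import *
w,_=snap('scene','s5.png');d,p=snap('side','d5.png')
o=monitor.get_obs();print(o['t'],o['tcp_pos'],o['ft_force'],o['gripper_force'])
cv2.imwrite('pics/c5.png',np.hstack([cv2.resize(w[120:330,180:360],(380,443),interpolation=2),cv2.resize(d[60:270,200:380],(380,443),interpolation=2)])[:,:,::-1])
E
```

```text
9.575 [ 528.11846664 -122.25120007  291.82634083] [  6.80048632   2.47554688 -14.88789875] 59.97777700424194
```

View pics/c5.png

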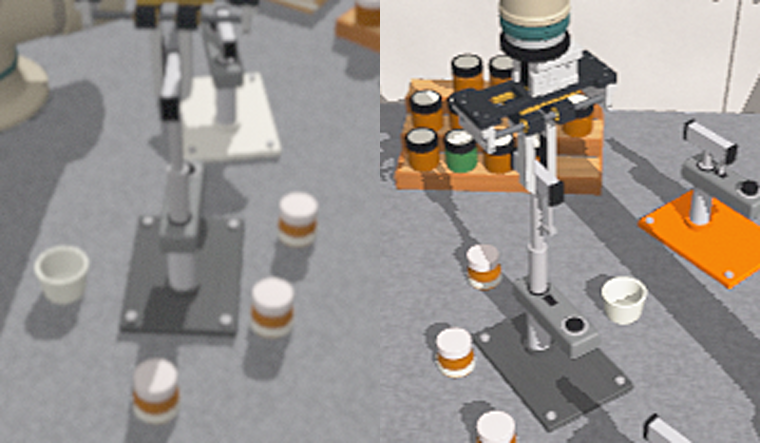

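Both sections are fully out, the bar is held, the button is down, and the jars and pot stand where they were. Handing in.

```bash
python3 -c "
from h import *
print(robot.sign_off())"
```

```text
the job is handed in; nothing more can be done
None
```

The job is handed in: the release button is fully down, both mast sections are out to the second stop, the gripper is holding the bar still, and the jars and pot were not touched; no verdict came back.

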